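Open the dark-test hood and slide a road stud under it

TASK

With the fingertips, gripping nothing, gently push the counterweighted hood of the dark tester up past its balance point, so that it swings back and stays raised by itself. Then push the road stud along the guide lane, sliding it without lifting or tipping it, until it is fully home against the two locating pins. Leave the hood up so that the lens can be looked over before the test, and leave the bottle, brush, tray and other studs where they are.

Things in the scene. Friction and masses are not known exactly. Their poses are not given: they have to be found in the camera images.
- dark_tester: Fixed test station. Origin: table level under the test place. Its x points back (hinge side), y along the lane toward the loading end, z up. Plate 172 (x) wide, y = -95 to 260 mm, top 10 mm above the table. Lane: two steel rails along y, 12 mm high, 131 mm apart, open at the +y end. The black hood, 152 x 152 mm, roof 75 mm above the table, shuts over the test place.
- hood (a joint): Hinge angle of the hood, rad: 0 shut, 1.92 raised against its back stop; grows as the front goes up. A steel bar on cranked tails is the counterweight: below about 0.8 the hood falls shut, above it falls back to the stop by itself, slowly (damped). About 1 N upward at the lip starts it. Its side walls bar the lane while it is shut.
- hood_lip (a point): Middle of the rolled lip of the hood: a round edge 10 mm thick and 110 mm long along the tester's y, 24 mm in front of the hood's front wall, joined to it by a 3 mm flange. Shut, its centre is 70 mm above the table and 100 mm in front (-x) of the test place, free below (the plate's top is at 10 mm). It swings on a radius of 208 mm about the hinge line.
- hood_hinge (a point): Middle of the hood's hinge line, which runs along the tester's y, 75 mm above the table, 108 mm behind (+x of) the test place. Raised, the hood leans back behind the lane, nowhere nearer than about 55 mm to the lane's middle line, up to 0.28 m above the table.
- stud: The closed road stud to be tested: loose grey fluted disc, 128 mm across (its contact radius is 63 mm) with a clear lens on top, 47 mm high (side wall 36 mm), 0.41 kg. It stands on the lane plate between the rails, beside the shut hood on the loading side (+y of the tester). Origin at the centre of its underside, z up.
- nest (a point): The test place: point on the lane plate (10 mm above the table), under the middle of the shut hood, where the stud's underside centre comes when the stud rests against both locating pins: two upright steel pins, 10 mm thick, 22 mm high, 44 mm either side of the lane's middle and 52 mm beyond this point (at y = -52 of the tester).
- oil_bottle: Bystander, loose: white dosing bottle with a pointed red cap, 38 mm wide, 105 mm tall, standing on the table behind the tester, to the left. Origin at the centre of its underside.
- brush: Bystander, loose: flat dusting brush with a wooden handle, 168 x 24 x 10 mm, lying on the table in front of the tester. Origin under its middle.
- tray: Bystander, loose: small black open tray of brass inserts, 62 x 90 x 22 mm, on the table in front of the tester, to the right. Origin at the centre of its underside.
- next_stud: Bystander, loose: another closed road stud like the one in the lane (128 mm across, 47 mm high), standing directly on the table to the right of the tester. Origin at the centre of its underside.
Not all that is in view belongs to the job. Leave any red look-alike of the stud alone.

How it is judged:
By the outcome, as a careful person would: the job done as asked, in the order asked, and still so for the second after the job is handed in, with the robot touching nothing.
It also fails if it takes over 51 s, if anything falls off the work surface, if the arm or the gripper's body presses on something with over 40 N, if the wrist force passes 120 N, or if a joint passes its speed limit or range.

ROBOT

A 6-joint arm with a two-finger parallel gripper is mounted at the origin on a cart in front of the work surface, level with it; the furniture and walls round the work are solid. World frame = base frame: x ahead of the robot, y to its left, z up, the work surface at z = 0. Lengths are in m, angles in rad, forces in N, time in s.
With the tool pointing down it reaches from about 0.35 to 0.875 m from the base axis. Payload 4.2 kg.
Tool frame: the origin (TCP) lies between the finger pads; the fingertips stand 11 mm ahead of it and the grasp point (between the pads) lies 8 mm behind it (arm.tcp_to_tips is the distance from the TCP to the fingertips, in m); z points along the fingers, y is the direction in which the jaws open and shut (so a half turn about z gives the same grasp; the last joint's range is limited). The gripper opens to 85 mm and grips with 20 to 120 N. Pads are 22 mm wide; open, the fingers measure 114 mm over their backs; the gripper's body (76 mm by 85 mm) begins 54 mm behind the grasp point. The pads swing forward as they close: fully open they stand 13 mm farther back than shut.
Start: joints at [1.542, 0.385, 0.008, 0, -1.194, -0.259], TCP at [0.177, 0.599, 0.242] pointing down, gripper open.
Joint ranges: [-3.14, 3.14], [-1.21, 2.06], [-1.07, 1.41], [-3.16, 2.05], [-2.99, -0.16], [-3.1, 3.1]. Speed limits (rad/s): [2.79, 2.79, 3.14, 3.14, 3.14, 3.14].

INTERFACE

Orientations are given as a unit quaternion [x, y, z, w].
In Python, from cell import arm gives the robot as it stands.
- The arm moves only by the tool jog_arm, never from a script. Its argument "deltas" is one flat list of numbers, 6 for each row, row after row: the shift along the tool's x, y, z in mm, then the turn, a rotation vector about the tool's x, y, z in rad. A call has 1 to 10 rows; each row shifts and turns the commanded pose from where the row before left it, along the tool's axes as they then stand; what a row does not reach is not made up. A row lasts 1/8 s, in which the tool goes at most 62.5 mm and 10.7 degrees, less where a joint would pass 70% of its speed; a pose out of reach is approached as far as the arm can. A call with a gripper value outside its range is refused whole. "grip" is the opening, from 0 (shut) to 1 (fully open), set as the call begins (left out, the last holds). The fingers move at their own pace and stop on an object; the grip force is fixed at half the most. Time passes only in rows, so rows that do not move let the fingers close. It gives the time, the measured TCP pose, the force and the opening at its end, in the units of the state.
- arm.get_obs(): the state, without advancing time (a new reading comes with each control period).
- arm.get_image(name): name is "scene" or "top"; returns the picture (480x640x3 uint8, red, green, blue); there is no depth.
- arm.get_calibration(name): a dict with "camera_matrix" (3x3 intrinsics, pixels), "k1" (the pictures are not rectified: a ray, as slopes to the right and down, at radius r is drawn at 1 + k1 r^2 times it, then the intrinsics apply), "position" and "rotation" of the camera in the world. Camera axes: x right, y down, z forward; pixel columns grow to the right and rows downward; lengths in m; the calibration is good to about 2 mm. A picture is of the moment at which its call begins. get_calibration takes no time and is no camera call.
- arm.hand_in(): hands the job in, once; it reports no verdict.
Trained networks look in the newest picture that a camera, given by its name, has taken for a name from the list of things; names that differ only in an ending like _2 or _b are one class to them, and where a whole thing is asked for, a point or a joint stands for the part that bears it (a point fixed in the world has none). Each returns a list of dicts, best first, with "conf" (0 to 1); they miss things now and then, are a little off and sometimes report something else, mostly with a low value. They report only what shows in the picture. A call takes as long as a camera call. They do not tell look-alikes from the thing itself.
- arm.spot_in(camera, query): "bbox" ([left, top, right, bottom] in pixels, round what is visible of it).
The state is a dict: "clock": time; "joint_pos": joint angles; "dq": joint speeds; "effort": joint torques, N m; "ee_pos": TCP position; "tool_rot": TCP orientation; "force": force on the tool from outside, world axes, zero at the start; "wrist_torque": the same for the moment, N m; "gripper_width": opening from 0.0 (shut) to 1.0 (fully open).
Only numpy, scipy, OpenCV 4.12 (cv2) and the standard library are available. Lean on these libraries where they do the work, as an engineer would, in place of code of your own. Each camera call takes 0.05 s, during which the arm holds its last target.

## Working session

There is one attempt and no reset: what is moved stays moved. The work goes in short steps, Python scripts to look and compute and a tool call to move; the robot and the scene stay as the last step left them, time stands still between calls to the robot, and variables do not carry over. Pictures are saved under pics/ and viewed, and the job is handed in when it is done.

Besides the shell and the picture viewer there is one more tool, called after ">>>" by a JSON object that holds its "op" and its "data". jog_arm: Moves the arm, as the interface text tells. Its arguments: {"type":"object","properties":{"deltas":{"type":"array","items":{"type":"number"}},"grip":{"type":"number"}},"required":["deltas"]}

```bash
ls; mkdir -p pics; python3 - <<'E'
from cell import arm
import cv2
for n in("scene","top"):
    im=arm.get_image(n); cv2.imwrite(f"pics/{n}0.png",im[:,:,::-1])
    c=arm.get_calibration(n); print(n,c)
    for q in("dark_tester","stud","hood","hood_lip","next_stud","oil_bottle","brush","tray"):
        print(q,[(d['bbox'],round(d['conf'],2)) for d in arm.spot_in(n,q)][:3])
print(arm.get_obs())
E
```

```text
pics
scene {'camera_matrix': array([[551.69002639,   0.        , 313.6948877 ],
       [  0.        , 551.69002639, 232.73711007],
       [  0.        ,   0.        ,   1.        ]]), 'k1': 0.051697099179275945, 'position': array([-0.09145009,  0.3054497 ,  1.01442514]), 'rotation': array([-0.50668959,  0.79548494, -0.27666637,  0.18418766])}
dark_tester [([234.4, 217.0, 358.7, 384.3], 0.77)]
stud [([282.0, 299.0, 331.9, 338.6], 0.68)]
hood [([232.4, 215.8, 358.4, 298.2], 0.56)]
hood_lip [([235.5, 218.9, 357.9, 300.9], 0.73)]
next_stud [([468.4, 212.8, 530.7, 266.9], 0.67)]
oil_bottle [([130.6, 272.7, 159.7, 308.6], 0.84), ([471.2, 214.1, 533.7, 265.5], 0.66)]
brush [([377.9, 270.0, 386.9, 281.2], 0.51), ([235.1, 217.5, 357.1, 301.0], 0.5)]
tray []
top {'camera_matrix': array([[440.37437645,   0.        , 326.26062723],
       [  0.        , 440.37437645, 234.94865473],
       [  0.        ,   0.        ,   1.        ]]), 'k1': -0.08679845954663919, 'position': array([ 0.49355726, -0.01738497,  1.09465238]), 'rotation': array([-0.6987996 ,  0.71423384, -0.02985733,  0.02564542])}
dar
[... 499 characters left out ...]
0, 449.4, 328.0], 0.63)]
{'clock': 0.9, 'joint_pos': array([ 1.54158832e+00,  3.84676216e-01,  7.88775164e-03, -2.34020608e-05,
       -1.19397083e+00, -2.58573002e-01]), 'dq': array([ 0.00105467,  0.00018793, -0.00018124, -0.00029547, -0.00038668,
       -0.00090857]), 'effort': array([ 2.17951771e-05, -3.92073762e+01,  1.88616335e+01,  4.19064492e+00,
       -3.33031730e-04,  6.41886810e-07]), 'ee_pos': array([0.1773707 , 0.59927995, 0.24231817]), 'tool_rot': array([ 9.89664993e-01, -1.43398750e-01, -1.29278006e-05, -1.71521646e-05]), 'force': array([-0.65787795,  0.84727427,  0.8202353 ]), 'wrist_torque': array([-0.03113422,  0.01600595,  0.02453174]), 'gripper_width': 0.9973034295645827}
```

View pics/scene0.png

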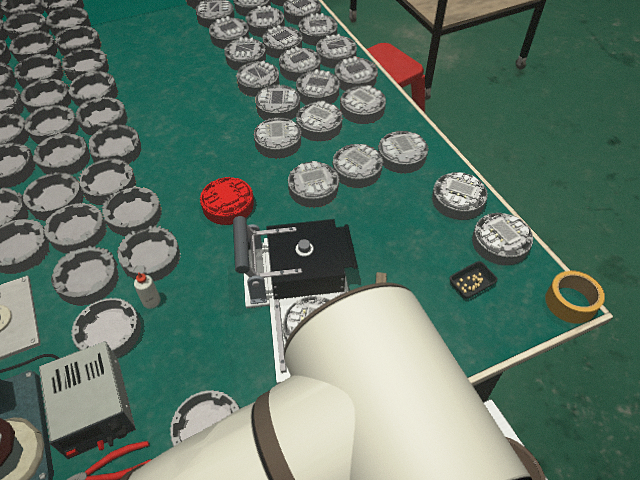

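View pics/top0.png

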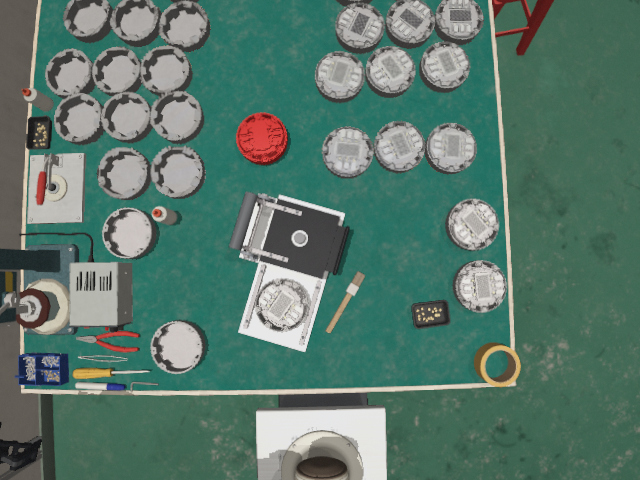

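Top view: the tester is turned, with its loading end facing the robot (corners about (239,331) and (306,350)), the hinge and counterweight at left near (240,220), and the lip at right near (340,250). The stud is at (282,304). I'll zoom in to fit the tester pose.

```bash
python3 - <<'E'
import cv2
im=cv2.imread("pics/top0.png")[185:360,220:370]
cv2.imwrite("pics/crop0.png",cv2.resize(im,(600,700),interpolation=cv2.INTER_CUBIC)[:600])
cv2.imwrite("pics/crop1.png",cv2.resize(cv2.imread("pics/top0.png")[260:360,220:370],(750,500),interpolation=cv2.INTER_CUBIC))
E
```

```text
(no output)
```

View pics/crop0.png

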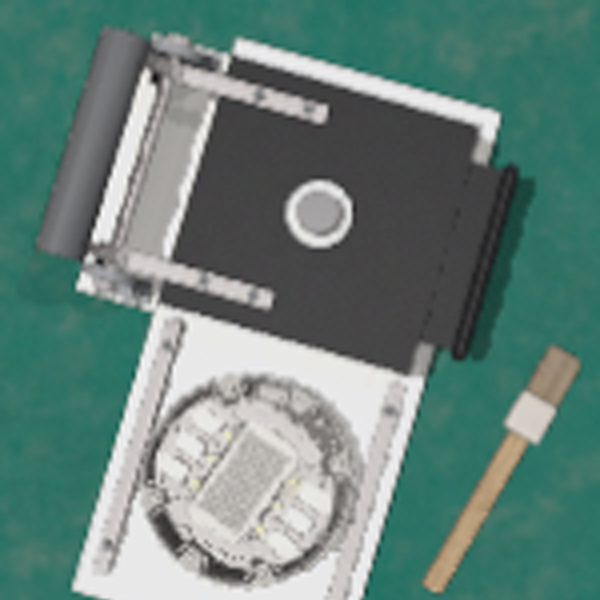

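View pics/crop1.png

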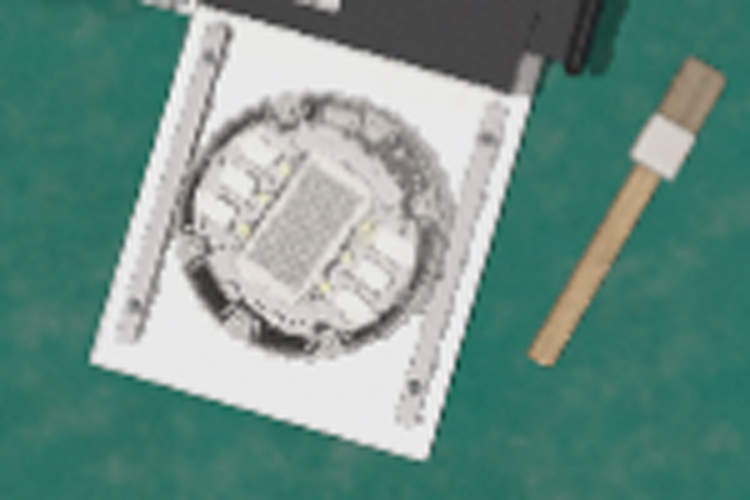

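```bash
cat > h.py <<'E'
import numpy as np, cv2
from scipy.spatial.transform import Rotation as R
from scipy.optimize import least_squares
from cell import arm
def proj(n,P):
    c=arm.get_calibration(n); K=c['camera_matrix'];
    q=(np.atleast_2d(P)-c['position'])@R.from_quat(c['rotation']).as_matrix()
    s=q[:,:2]/q[:,2:]; r2=(s**2).sum(1,keepdims=True)
    s=s*(1+c['k1']*r2); return s*[K[0,0],K[1,1]]+[K[0,2],K[1,2]]
def at_z(n,uv,z):
    c=arm.get_calibration(n); K=c['camera_matrix']
    s0=(np.array(uv)-[K[0,2],K[1,2]])/[K[0,0],K[1,1]]; s=s0.copy()
    for _ in range(20): s=s0/(1+c['k1']*(s@s))
    d=R.from_quat(c['rotation']).as_matrix()@np.array([*s,1]); p=c['position']
    return p+d*(z-p[2])/d[2]
def T(p,P): # tester(x,y,yaw)
    P=np.atleast_2d(P); c,s=np.cos(p[2]),np.sin(p[2])
    return np.c_[P[:,0]*c-P[:,1]*s+p[0],P[:,0]*s+P[:,1]*c+p[1],P[:,2]]
E
python3 - <<'E'
from h import *
c0=lambda u,v:((u+.5)/4-.5+220,(v+.5)/4-.5+185)
c1=lambda u,v:((u+.5)/5-.5+220,(v+.5)/5-.5+260)
obj=np.array([(-86,260,10),(86,260,10),(-86,-95,10),(86,-95,10),(-100,-55,70),(-100,55,70)])/1e3
pix=np.array([c1(430,460),c1(91,361),c0(499,112),c0(237,40),c0(513,170),c0(460,354)])
f=lambda p:(proj("top",T(p,obj))-pix).ravel()
r=least_squares(f,[.5,.1,1.8],loss='soft_l1'); print(r.x,np.round(f(r.x).reshape(-1,2),2))
p=r.x; np.save("tester.npy",p)
print("scene check",proj("scene",T(p,obj)).round(0))
# stud
ring=np.array([at_z("top",(282,304),.05)]); print("raw",ring)
a=np.linspace(0,2*np.pi,60)
im=cv2.imread("pics/top0.png")
# stud bottom-left; fit via bbox
w=at_z("top",((252.8+305.8)/2,(277.6+333.5)/2),.035); d=w[:2]-p[:2];c,s=np.cos(p[2]),np.sin(p[2])
print("stud tester frame",d[0]*c+d[1]*s,-d[0]*s+d[1]*c)
for (y) in (.14,.145,.15,.155): print(y,proj("top",T(p,np.c_[np.array([.064,-.064,0,0]),y+np.array([0,0,.064,-.064]),np.full(4,.046)])).round(1).tolist())
for q,pt in (("hinge",(.108,0,.075)),("lip",(-.1,0,.07)),("nest",(0,0,.01)),("loadend",(0,.26,.01))): print(q,T(p,np.array([pt])).round(4))
for b,z in (((324.4,270.7,361.6,334.9),.01),((410.6,302,449.4,328),.01),((453.5,256.7,507.5,310.1),.03)): print(at_z("top",(b[0],b[1]),z).round(3),at_z("top",(b[2],b[3]),z).round(3))
E
```

```text
[0.56793985 0.03740227 1.27053847] [[-0.14  0.39]
 [ 0.1   0.42]
 [ 0.76  0.05]
 [-0.18 -0.79]
 [-0.39  0.2 ]
 [ 0.   -0.42]]
scene check [[365. 370.]
 [277. 382.]
 [336. 230.]
 [263. 238.]
 [346. 226.]
 [355. 266.]]
raw [[0.41475369 0.08335117 0.05      ]]
stud tester frame 0.004811083371941839 0.16676093560225325
0.14 [[258.1, 288.1], [309.9, 303.1], [276.4, 321.7], [291.5, 269.6]]
0.145 [[257.5, 290.1], [309.3, 305.1], [275.8, 323.8], [290.9, 271.6]]
0.15 [[256.9, 292.1], [308.7, 307.2], [275.2, 325.8], [290.3, 273.6]]
0.155 [[256.3, 294.2], [308.2, 309.2], [274.6, 327.9], [289.7, 275.6]]
hinge [[0.5999 0.1406 0.075 ]]
lip [[ 0.5384 -0.0581  0.07  ]]
nest [[0.5679 0.0374 0.01  ]]
loadend [[0.3196 0.1143 0.01  ]]
[ 0.491 -0.018  0.01 ] [ 0.332 -0.106  0.01 ]
[ 0.409 -0.228  0.01 ] [ 0.343 -0.323  0.01 ]
[ 0.517 -0.334  0.03 ] [ 0.384 -0.463  0.03 ]
```

>>> {"op": "jog_arm", "data": {"deltas": [27, 31, 0, 0, 0, 0, 27, 31, 0, 0, 0, 0, 27, 31, 0, 0, 0, 0, 27, 31, 0, 0, 0, 0, 27, 31, 0, 0, 0, 0, 27, 31, 0, 0, 0, 0, 27, 31, 0, 0, 0, 0, 27, 31, 0, 0, 0, 0, 27, 31, 0, 0, 0, 0, 27, 31, 0, 0, 0, 0], "grip": 0}}

```text
clock: 2.15
ee_pos: [0.3487, 0.2242, 0.2427]
tool_rot: [0.99, -0.143, 0.0, -0.0]
force: [0.3, -0.2, -0.1]
gripper_width: 0.003
```

>>> {"op": "jog_arm", "data": {"deltas": [27, 31, 0, 0, 0, 0, 27, 31, 0, 0, 0, 0, 27, 31, 0, 0, 0, 0, 27, 31, 0, 0, 0, 0, 27, 31, 0, 0, 0, 0, 27, 31, 0, 0, 0, 0, 27, 31, 0, 0, 0, 0, 27, 31, 0, 0, 0, 0, 27, 31, 0, 0, 0, 0, 27, 31, 0, 0, 0, 0]}}

```text
clock: 3.4
ee_pos: [0.5197, -0.1499, 0.2425]
tool_rot: [0.99, -0.143, 0.0, -0.0]
force: [-0.3, 0.1, 0.8]
gripper_width: -0.001
```

```bash
cat > st.py <<'E'
from h import *
o=arm.get_obs(); p=np.load("tester.npy"); M=R.from_quat(o['tool_rot']).as_matrix()
c,s=np.cos(p[2]),np.sin(p[2]); Q=np.array([[c,s,0],[-s,c,0],[0,0,1]])
d=Q@(o['ee_pos']-[p[0],p[1],0])
print("t",o['clock'],"q",o['joint_pos'].round(2),"tester TCP mm",(d*1e3).round(1),"F_t",(Q@o['force']).round(1),"grip",o['gripper_width']); print("tool axes in tester frame (cols)\n",(Q@M).round(3))
E
python3 st.py
```

```text
t 3.4 q [ 0.02  0.24 -0.2   0.   -1.13  1.26] tester TCP mm [-193.2   -9.3  242.5] F_t [0.  0.3 0.8] grip -0.0010189114062137575
tool axes in tester frame (cols)
 [[ 0.012 -1.     0.   ]
 [-1.    -0.012 -0.   ]
 [ 0.    -0.    -1.   ]]
```

>>> {"op": "jog_arm", "data": {"deltas": [0, 0, 0, 0, 0, 0.158, 0, 0, 0, 0, 0, 0.158, 0, 0, 0, 0, 0, 0.158, 0, 0, 0, 0, 0, 0.158, 0, 0, 0, 0, 0, 0.158, 0, 0, 0, 0, 0, 0.158, 0, 0, 0, 0, 0, 0.158, 0, 0, 0, 0, 0, 0.158, 0, 0, 0, 0, 0, 0.158, 0, 0, 0, 0, 0, 0.158]}}

```text
clock: 4.65
ee_pos: [0.5192, -0.1485, 0.2424]
tool_rot: [-0.593, 0.805, -0.0, 0.0]
force: [-0.4, -0.2, 0.7]
gripper_width: 0.003
```

>>> {"op": "jog_arm", "data": {"deltas": [0, 0, 10, 0, -0.131, 0, 0, 0, 10, 0, -0.131, 0, 0, 0, 10, 0, -0.131, 0, 0, 0, 10, 0, -0.131, 0, 0, 0, 10, 0, -0.131, 0, 0, 0, 10, 0, -0.131, 0, 0, 0, 0, 0, 0, 0]}}

```text
clock: 5.52
ee_pos: [0.524, -0.132, 0.1848]
tool_rot: [-0.547, 0.744, 0.229, 0.307]
force: [0.1, 0.1, 0.2]
gripper_width: -0.001
```

```bash
python3 st.py; python3 - <<'E'
from h import *
im=arm.get_image("top"); cv2.imwrite("pics/top1.png",im[:,:,::-1])
E
```

```text
t 5.525 q [-0.42  0.42 -0.04 -0.81 -1.33  0.4 ] tester TCP mm [-174.8   -8.1  184.8] F_t [ 0.1 -0.1  0.2] grip -0.0012814505863763621
tool axes in tester frame (cols)
 [[-0.707  0.     0.707]
 [ 0.003  1.     0.003]
 [-0.707  0.005 -0.707]]
```

View pics/top1.png

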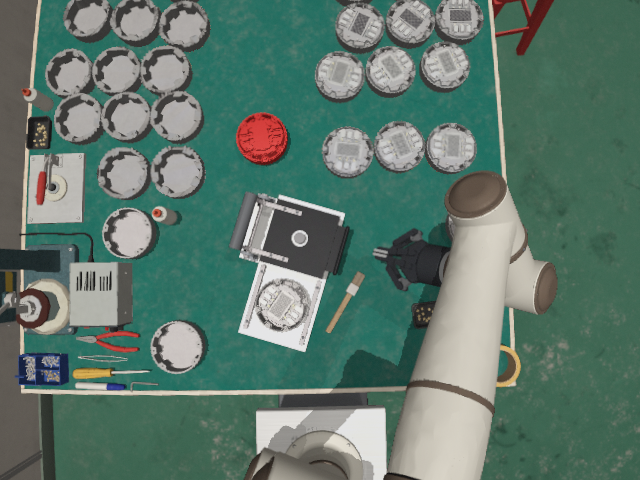

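The tool is tilted 45°, with the tip near (378,251) in front of the lip (about (345,250)). Next I'll lower it and slide it under the lip.

>>> {"op": "jog_arm", "data": {"deltas": [24, 0, 24, 0, 0, 0, 24, 0, 24, 0, 0, 0, 24, 0, 24, 0, 0, 0, 24, 0, 24, 0, 0, 0, -9, 0, 9, 0, 0, 0, -9, 0, 9, 0, 0, 0, -9, 0, 9, 0, 0, 0, -9, 0, 9, 0, 0, 0, -6, 0, 6, 0, 0, 0, 0, 0, 0, 0, 0, 0]}}

```text
clock: 6.82
ee_pos: [0.5422, -0.073, 0.0515]
tool_rot: [-0.55, 0.742, 0.228, 0.308]
force: [-0.2, -0.1, 0.1]
gripper_width: 0.002
```

```bash
python3 st.py; python3 - <<'E'
from h import *
for n in ("top","scene"):
  im=arm.get_image(n)[:,:,::-1]; cv2.imwrite(f"pics/{n}2.png",cv2.resize(im[180:330,220:420] ,(800,600),interpolation=cv2.INTER_CUBIC))
E
```

```text
t 6.825 q [-0.33  0.59 -0.14 -0.92 -1.1   0.58] tester TCP mm [-113.1   -8.1   51.5] F_t [-0.2  0.1  0.1] grip 0.0015225665522165643
tool axes in tester frame (cols)
 [[-0.707 -0.004  0.707]
 [-0.003  1.     0.003]
 [-0.707 -0.    -0.707]]
```

View pics/top2.png

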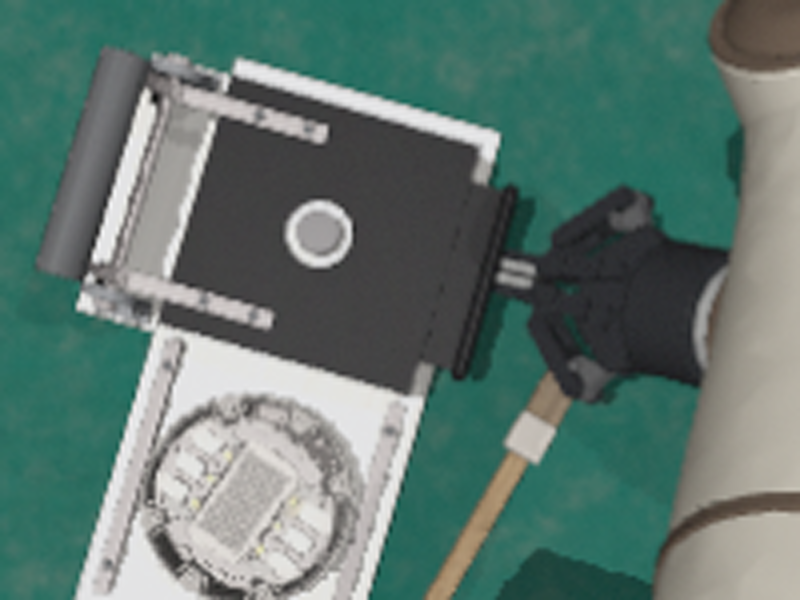

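View pics/scene2.png

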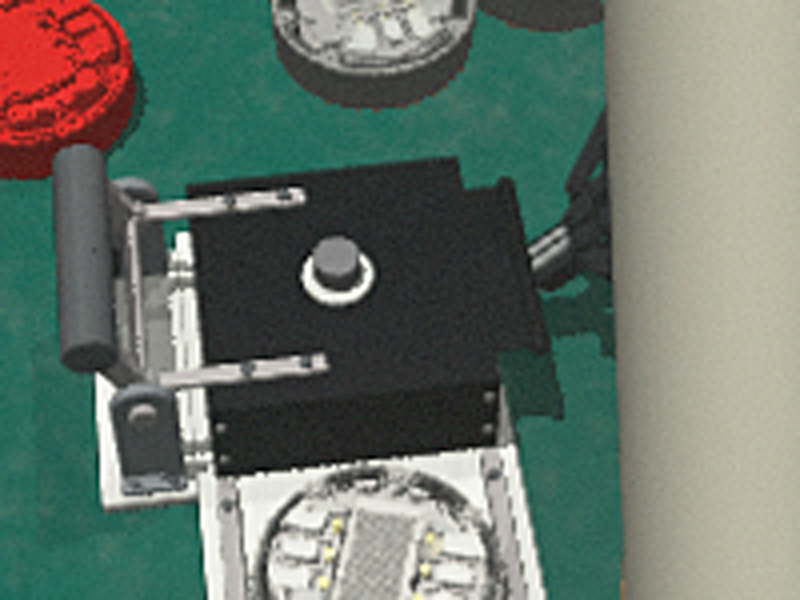

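>>> {"op": "jog_arm", "data": {"deltas": [-5, 0, -4, 0, 0, 0, -5, 0, -4, 0, 0, 0, -8, 0, -7, 0, 0, 0, -8, 0, -7, 0, 0, 0, -8, 0, -6, 0, 0, 0, -8, 0, -6, 0, 0, 0]}}

```text
clock: 7.68
ee_pos: [0.5437, -0.0693, 0.1059]
tool_rot: [-0.549, 0.743, 0.227, 0.308]
force: [-0.7, -4.1, -0.3]
gripper_width: -0.001
```

```bash
python3 st.py; python3 - <<'E'
from h import *
for n in ("scene",):
  im=arm.get_image(n)[:,:,::-1]; cv2.imwrite(f"pics/{n}3.png",cv2.resize(im[180:330,220:420] ,(800,600),interpolation=cv2.INTER_CUBIC))
E
```

```text
t 7.675 q [-0.31  0.5  -0.12 -0.88 -1.15  0.48] tester TCP mm [-109.1   -8.4  105.9] F_t [-4.1 -0.6 -0.3] grip -0.0014595616052190256
tool axes in tester frame (cols)
 [[-0.708 -0.003  0.706]
 [-0.003  1.     0.001]
 [-0.706 -0.001 -0.708]]
```

View pics/scene3.png

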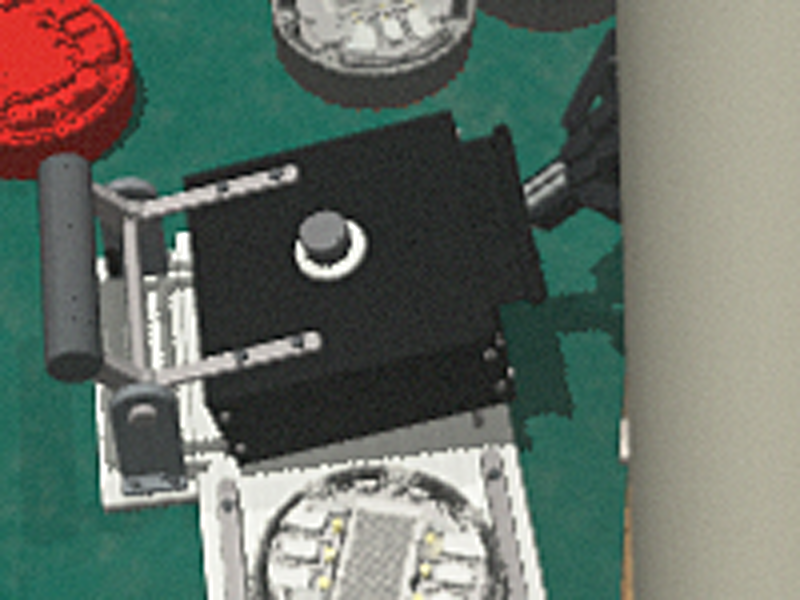

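The hood is lifting as planned, with small forces. I'll continue along the arc.

>>> {"op": "jog_arm", "data": {"deltas": [-9, 0, -5, 0, 0, 0, -9, 0, -5, 0, 0, 0, -9.5, 0, -4.5, 0, 0, 0, -9.5, 0, -4.5, 0, 0, 0, -10, 0, -3.5, 0, 0, 0, -10, 0, -3.5, 0, 0, 0, -10, 0, -2.5, 0, 0, 0, -10, 0, -2.5, 0, 0, 0, -10, 0, -1.5, 0, 0, 0, -10, 0, -1.5, 0, 0, 0]}}

```text
clock: 8.98
ee_pos: [0.5569, -0.0252, 0.1981]
tool_rot: [-0.549, 0.743, 0.228, 0.308]
force: [0.2, -0.5, -0.5]
gripper_width: 0.0
```

```bash
python3 st.py; python3 - <<'E'
from h import *
for n in ("scene",):
  im=arm.get_image(n)[:,:,::-1]; cv2.imwrite(f"pics/{n}4.png",cv2.resize(im[150:350,200:420] ,(660,600),interpolation=cv2.INTER_CUBIC))
E
```

```text
t 8.975 q [-0.22  0.37 -0.07 -0.85 -1.22  0.27] tester TCP mm [-63.   -7.9 198.1] F_t [-0.4 -0.4 -0.5] grip 8.547293371582585e-05
tool axes in tester frame (cols)
 [[-0.707 -0.003  0.708]
 [-0.002  1.     0.002]
 [-0.708  0.    -0.707]]
```

View pics/scene4.png

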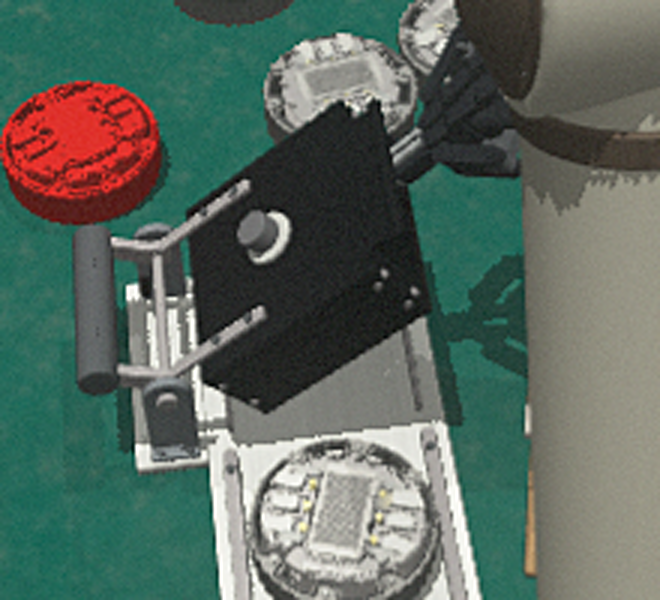

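>>> {"op": "jog_arm", "data": {"deltas": [-10, 0, -0.5, 0, 0, 0, -10, 0, -0.5, 0, 0, 0, -10, 0, 0, 0, 0, 0, -10, 0, 0, 0, 0, 0, -10, 0, 1, 0, 0, 0, -10, 0, 1, 0, 0, 0, -10, 0, 2, 0, 0, 0, -10, 0, 2, 0, 0, 0, 0, 0, 0, 0, 0, 0, 0, 0, 0, 0, 0, 0]}}

```text
clock: 10.28
ee_pos: [0.5742, 0.0317, 0.2505]
tool_rot: [-0.549, 0.743, 0.228, 0.308]
force: [0.3, -0.5, -0.3]
gripper_width: -0.002
```

```bash
python3 st.py; python3 - <<'E'
from h import *
for n in ("scene",):
  im=arm.get_image(n)[:,:,::-1]; cv2.imwrite(f"pics/{n}5.png",cv2.resize(im[150:350,200:420] ,(660,600),interpolation=cv2.INTER_CUBIC))
E
```

```text
t 10.275 q [-0.11  0.3  -0.02 -0.84 -1.21  0.11] tester TCP mm [ -3.5  -7.7 250.5] F_t [-0.4 -0.5 -0.3] grip -0.0017684448653814174
tool axes in tester frame (cols)
 [[-0.707 -0.003  0.707]
 [-0.002  1.     0.003]
 [-0.707  0.    -0.707]]
```

View pics/scene5.png

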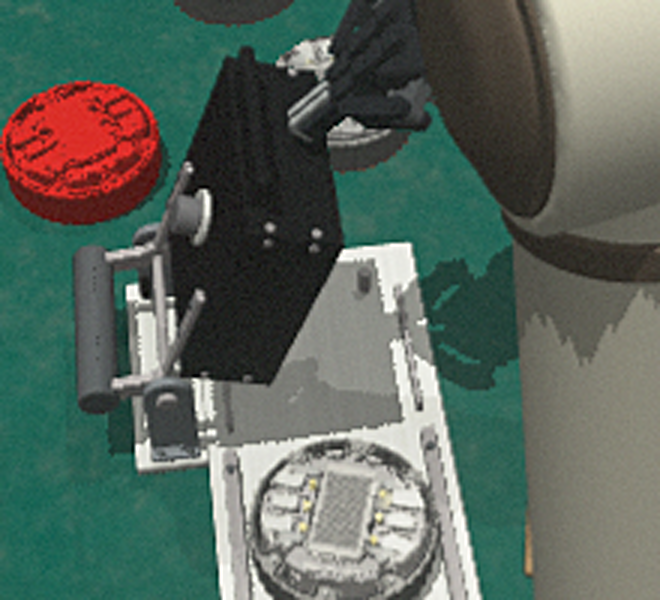

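The hood is past balance and falling back by itself, no longer touching the fingertips. I'll retreat forward, stand the tool upright and head to the loading end.

>>> {"op": "jog_arm", "data": {"deltas": [15, 0, -15, 0, 0, 0, 15, 0, -15, 0, 0, 0, 15, 0, -15, 0, 0, 0, 15, 0, -15, 0, 0, 0, 15, 0, -15, 0, 0, 0, 0, 20, 0, 0, 0.131, 0, 0, 20, 0, 0, 0.131, 0, 0, 20, 0, 0, 0.131, 0, 0, 20, 0, 0, 0.131, 0, 0, 20, 0, 0, 0.131, 0]}}

```text
clock: 11.58
ee_pos: [0.4472, -0.0406, 0.2509]
tool_rot: [-0.593, 0.803, 0.037, 0.051]
force: [-0.4, 0.5, -0.5]
gripper_width: 0.0
```

>>> {"op": "jog_arm", "data": {"deltas": [0, 20, 0, 0, 0.131, 0, -10, 25, 0, 0, 0, 0, -20, 30, 0, 0, 0, 0, -20, 30, 0, 0, 0, 0, -20, 30, 0, 0, 0, 0, -20, 25, 0, 0, 0, 0, 0, 0, 0, 0, 0, 0]}}

```text
clock: 12.45
ee_pos: [0.3202, 0.0933, 0.2507]
tool_rot: [-0.596, 0.803, 0.0, 0.0]
force: [0.7, -0.4, -0.5]
gripper_width: 0.002
```

```bash
python3 st.py; python3 - <<'E'
from h import *
for n in ("top","scene",):
  im=arm.get_image(n)[:,:,::-1]; cv2.imwrite(f"pics/{n}6.png",cv2.resize(im[180:360,200:440] ,(800,600),interpolation=cv2.INTER_CUBIC))
E
```

```text
t 12.45 q [ 0.78 -0.16 -0.6  -0.   -1.13 -1.08] tester TCP mm [-19.9 253.2 250.7] F_t [-0.2 -0.8 -0.5] grip 0.0021877302597764184
tool axes in tester frame (cols)
 [[-1.    -0.007  0.001]
 [-0.007  1.    -0.   ]
 [-0.001 -0.    -1.   ]]
```

View pics/scene6.png

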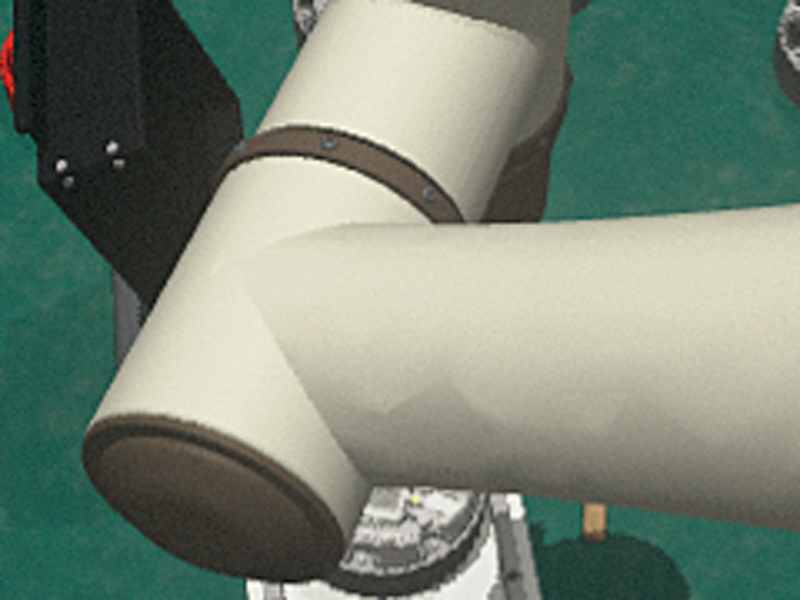

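View pics/top6.png

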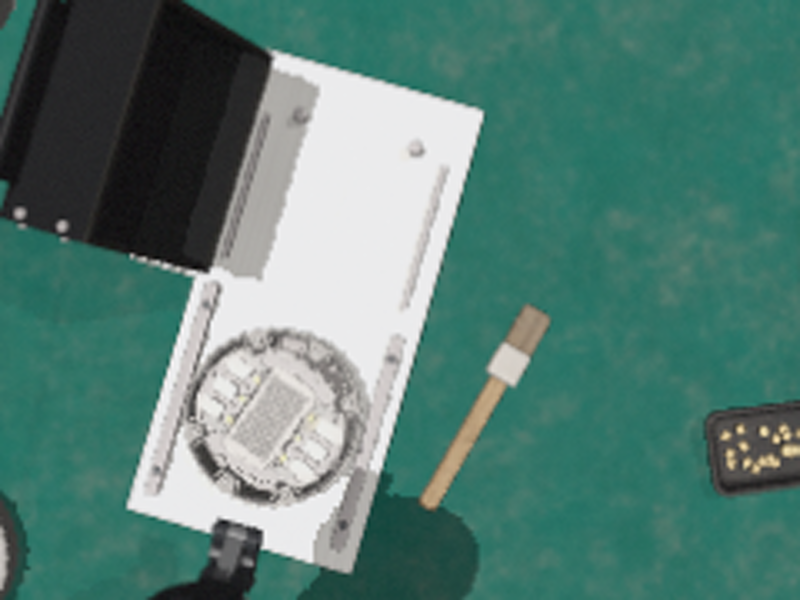

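The hood is back against its stop, and the pins show at crop (300,117) and (415,150). The stud hasn't moved. I'll check the pin and stud positions against the fit, then lower the fingers behind the stud.

```bash
python3 - <<'E'
from h import *
p=np.load("tester.npy")
print("pins pred crop",((proj("top",T(p,np.array([(-.044,-.052,.032),(.044,-.052,.032)])))-[200,180])*3.333).round(0).tolist())
a=np.linspace(0,2*np.pi,24,endpoint=False)
im=cv2.imread("pics/top6.png")
for y,col in((.162,(0,0,255)),(.167,(0,255,0))):
  for z in (.046,):
    for u in (proj("top",T(p,np.c_[.064*np.cos(a),y+.064*np.sin(a),np.full(24,z)]))-[200,180])*3.333: cv2.circle(im,tuple(int(v) for v in u),2,col,-1)
cv2.imwrite("pics/ov.png",im)
E
```

```text
pins pred crop [[414.0, 146.0], [298.0, 113.0]]
```

>>> {"op": "jog_arm", "data": {"deltas": [-20, 5, 20, 0, 0, 0, 0, 0, 25, 0, 0, 0, 0, 0, 25, 0, 0, 0, 0, 0, 25, 0, 0, 0, 0, 0, 25, 0, 0, 0, 0, 0, 25, 0, 0, 0, 0, 0, 20, 0, 0, 0, 0, 0, 20, 0, 0, 0, 0, 0, 0, 0, 0, 0]}}

```text
clock: 13.68
ee_pos: [0.3219, 0.1116, 0.0645]
tool_rot: [-0.594, 0.805, -0.0, -0.002]
force: [0.0, 0.2, 0.0]
gripper_width: 0.001
```

```bash
python3 st.py; python3 - <<'E'
from h import *
for n in ("top",):
  im=arm.get_image(n)[:,:,::-1]; cv2.imwrite(f"pics/{n}7.png",cv2.resize(im[180:360,200:440] ,(800,600),interpolation=cv2.INTER_CUBIC))
E
```

```text
t 13.675 q [ 0.82  0.17 -0.89  0.   -0.52 -1.12] tester TCP mm [ -1.9 257.   64.5] F_t [0.2 0.  0. ] grip 0.00108962776164712
tool axes in tester frame (cols)
 [[-1.    -0.001 -0.004]
 [-0.001  1.     0.002]
 [ 0.004  0.002 -1.   ]]
```

View pics/ov.png

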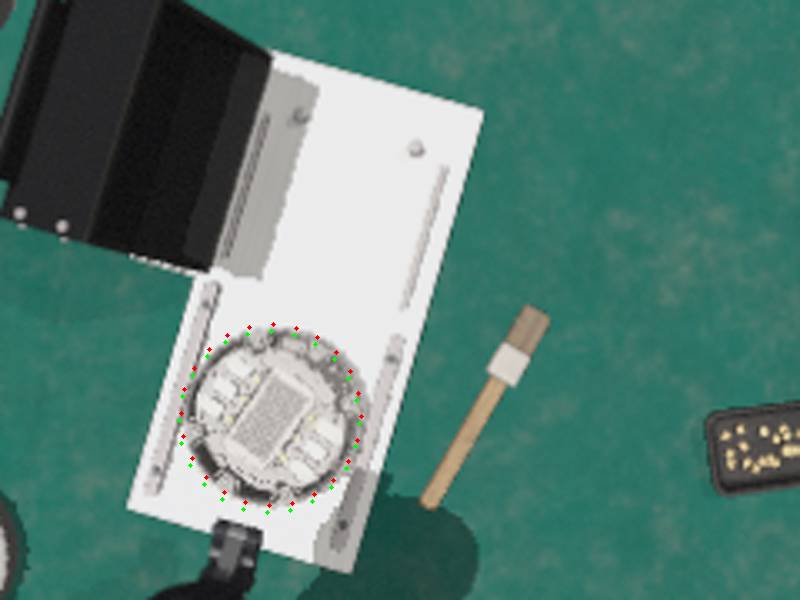

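View pics/top7.png

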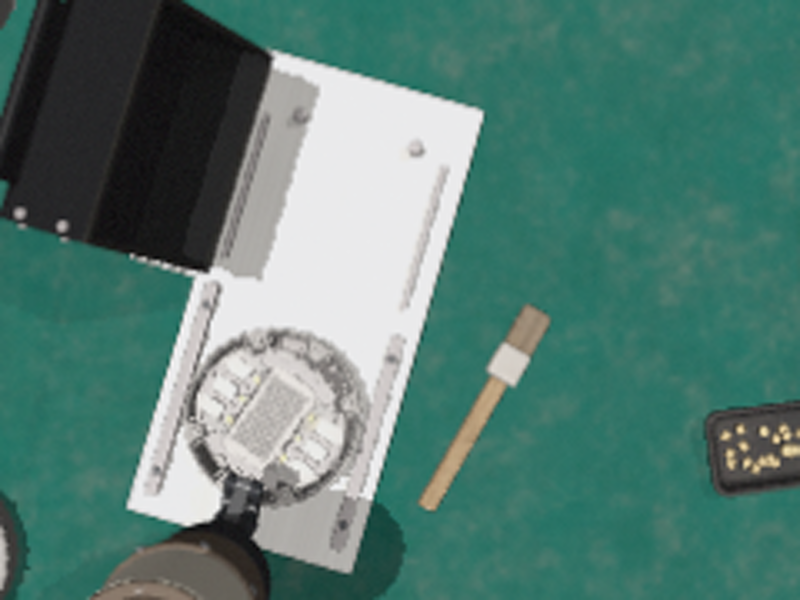

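>>> {"op": "jog_arm", "data": {"deltas": [-2, 0, 14, 0, 0, 0, 0, 0, 12, 0, 0, 0, 0, -6, 0, 0, 0, 0, 0, -6, 0, 0, 0, 0, 0, -6, 0, 0, 0, 0, 0, -6, 0, 0, 0, 0, 0, -6, 0, 0, 0, 0, 0, -6, 0, 0, 0, 0]}}

```text
clock: 14.72
ee_pos: [0.3565, 0.1036, 0.0397]
tool_rot: [-0.594, 0.804, 0.0, -0.001]
force: [-5.5, 2.3, 4.2]
gripper_width: -0.001
```

```bash
python3 st.py; python3 - <<'E'
from h import *
for n in ("top",):
  im=arm.get_image(n)[:,:,::-1]; cv2.imwrite(f"pics/{n}8.png",cv2.resize(im[180:360,200:440] ,(800,600),interpolation=cv2.INTER_CUBIC))
E
```

```text
t 14.725 q [ 0.73  0.27 -0.85 -0.   -0.46 -1.02] tester TCP mm [  0.7 221.6  39.7] F_t [0.5 5.9 4.2] grip -0.0006879770121888644
tool axes in tester frame (cols)
 [[-1.    -0.002 -0.002]
 [-0.002  1.     0.002]
 [ 0.002  0.002 -1.   ]]
```

View pics/top8.png

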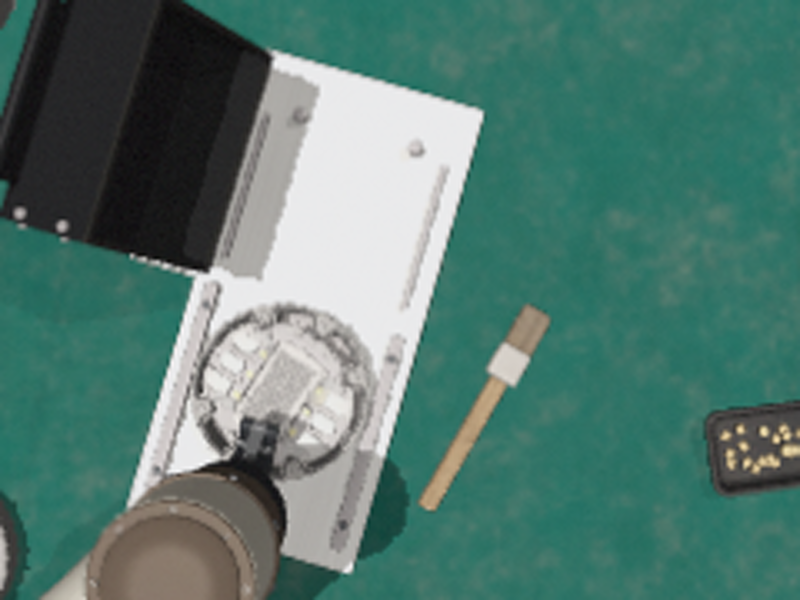

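The stud is sliding along the lane (crop centre now about (285,388)) under a 6 N push. I'll continue and lean the gripper's body away from the raised hood as it goes.

>>> {"op": "jog_arm", "data": {"deltas": [0, -7, 0, 0, -0.03, 0, 0, -7, 0, 0, -0.03, 0, 0, -7, 0, 0, -0.03, 0, 0, -7, 0, 0, -0.03, 0, 0, -7, 0, 0, -0.03, 0, 0, -7, 0, 0, -0.03, 0, 0, -7, 0, 0, -0.03, 0, 0, -7, 0, 0, -0.03, 0, 0, -7, 0, 0, -0.03, 0, 0, -7, 0, 0, -0.03, 0]}}

```text
clock: 16.02
ee_pos: [0.4225, 0.0837, 0.0394]
tool_rot: [-0.588, 0.795, 0.09, 0.119]
force: [-3.5, 0.4, 2.3]
gripper_width: 0.004
```

```bash
python3 st.py; python3 - <<'E'
from h import *
for n in ("top",):
  im=arm.get_image(n)[:,:,::-1]; cv2.imwrite(f"pics/{n}9.png",cv2.resize(im[180:360,200:440] ,(800,600),interpolation=cv2.INTER_CUBIC))
E
```

```text
t 16.025 q [ 0.37  0.32 -0.6  -0.5  -0.51 -0.24] tester TCP mm [  1.2 152.6  39.4] F_t [-0.7  3.4  2.3] grip 0.0038038642743060134
tool axes in tester frame (cols)
 [[-0.955 -0.004  0.296]
 [-0.003  1.     0.005]
 [-0.296  0.004 -0.955]]
```

View pics/top9.png

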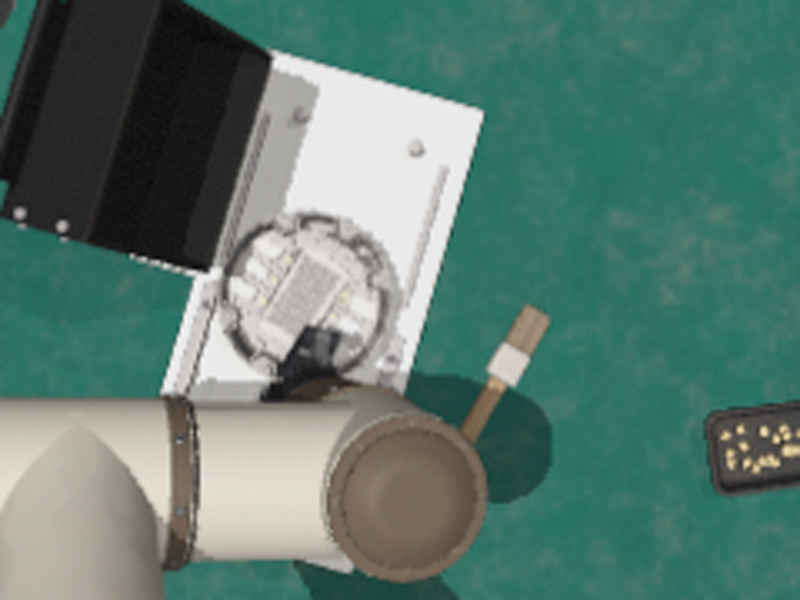

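The stud is now at about crop (308,292). The arm's link is coming nearer the raised hood, so I'll check it in the scene view first.

```bash
python3 - <<'E'
from h import *
im=arm.get_image("scene")[:,:,::-1]; cv2.imwrite("pics/scene9.png",im)
E
```

```text
(no output)
```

View pics/scene9.png

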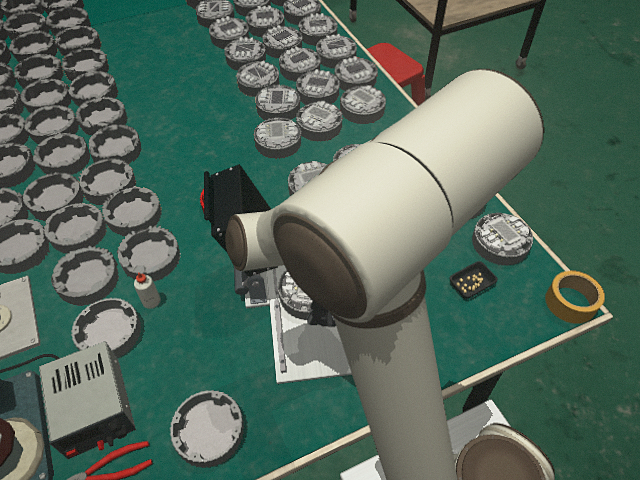

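```bash
python3 - <<'E'
import cv2
from h import *
cv2.imwrite("pics/top10.png",arm.get_image("top")[:,:,::-1])
E
```

```text
(no output)
```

View pics/top10.png

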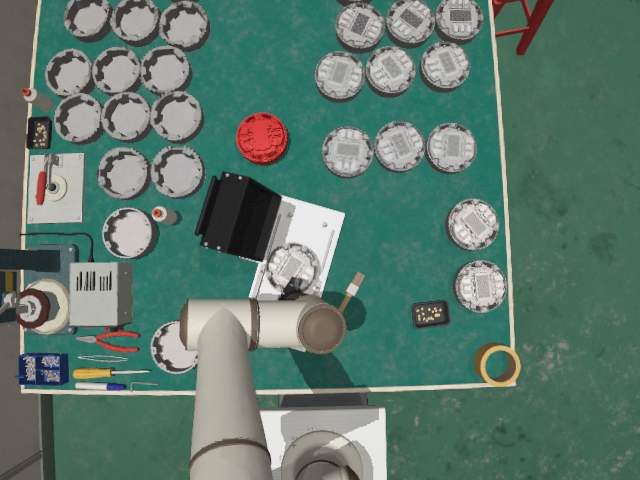

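```bash
python3 - <<'E'
from h import *
def ray(n,uv):
    a=at_z(n,uv,.5);c=arm.get_calibration(n)['position'];d=a-c;return c,d/np.linalg.norm(d)
def tri(u,v):
    a,d=ray("top",u);b,e=ray("scene",v)
    s=np.linalg.lstsq(np.c_[d,-e],b-a,rcond=None)[0];P=a+d*s[0];Q=b+e*s[1];return ((P+Q)/2).round(3),np.linalg.norm(P-Q).round(3)
for u,v in (((187,325),(320,265)),((322,327),(245,240)),((322,327),(520,110)),((345,327),(530,110)),((255,325),(415,165))): print(u,v,*tri(u,v))
E
```

```text
(187, 325) (320, 265) [0.37  0.158 0.371] 0.125
(322, 327) (245, 240) [0.417 0.088 0.343] 0.205
(322, 327) (520, 110) [ 0.36  -0.077  0.572] 0.183
(345, 327) (530, 110) [ 0.361 -0.103  0.557] 0.174
(255, 325) (415, 165) [0.377 0.023 0.505] 0.138
```

```bash
python3 - <<'E'
import numpy as np
D=[(.385,.008,.604,.242),(.24,-.2,.517,.2425),(-.16,-.6,.293,.2507),(.17,-.89,.301,.0645),(.27,-.85,.335,.0397)]
# R=a0+L1 sin(q2)+A cos p + B sin p ; z=H+L1 cos q2 - A sin p + B cos p
M=[];b=[]
for q2,q3,r,z in D:
    p=q2-q3;M+=[[1,0,np.sin(q2),np.cos(p),np.sin(p)],[0,1,np.cos(q2),-np.sin(p),np.cos(p)]];b+=[r,z]
x,res,rk,sv=np.linalg.lstsq(np.array(M),b,rcond=None);print(x.round(3),res,rk,(np.array(M)@x-b).round(3))
E
```

```text
[ 0.004 -0.122  0.562  0.42  -0.003] [3.07708416e-06] 5 [ 0.001 -0.    -0.001 -0.     0.     0.001  0.001 -0.001 -0.001  0.   ]
```

The kinematic fit puts the wrist tube at z ≈ 0.35, clear of the hood by roughly 5 cm. I'll continue in shorter strokes.

>>> {"op": "jog_arm", "data": {"deltas": [0, -7, 0, 0, 0, 0, 0, -7, 0, 0, 0, 0, 0, -7, 0, 0, 0, 0, 0, -7, 0, 0, 0, 0, 0, -7, 0, 0, 0, 0, 0, -7, 0, 0, 0, 0, 0, -6, 0, 0, 0, 0]}}

```text
clock: 17.05
ee_pos: [0.4705, 0.0697, 0.0395]
tool_rot: [-0.588, 0.795, 0.089, 0.12]
force: [-0.9, 1.6, -1.1]
gripper_width: 0.001
```

```bash
python3 st.py; python3 - <<'E'
from h import *
for n in ("top",):
  im=arm.get_image(n)[:,:,::-1]; cv2.imwrite(f"pics/{n}11.png",cv2.resize(im[180:360,200:440] ,(800,600),interpolation=cv2.INTER_CUBIC))
E
```

```text
t 17.05 q [ 0.3   0.38 -0.5  -0.47 -0.57 -0.21] tester TCP mm [  2.  102.7  39.5] F_t [ 1.3  1.4 -1.1] grip 0.0011480142436441625
tool axes in tester frame (cols)
 [[-0.955 -0.003  0.295]
 [-0.003  1.     0.001]
 [-0.295 -0.    -0.955]]
```

View pics/top11.png

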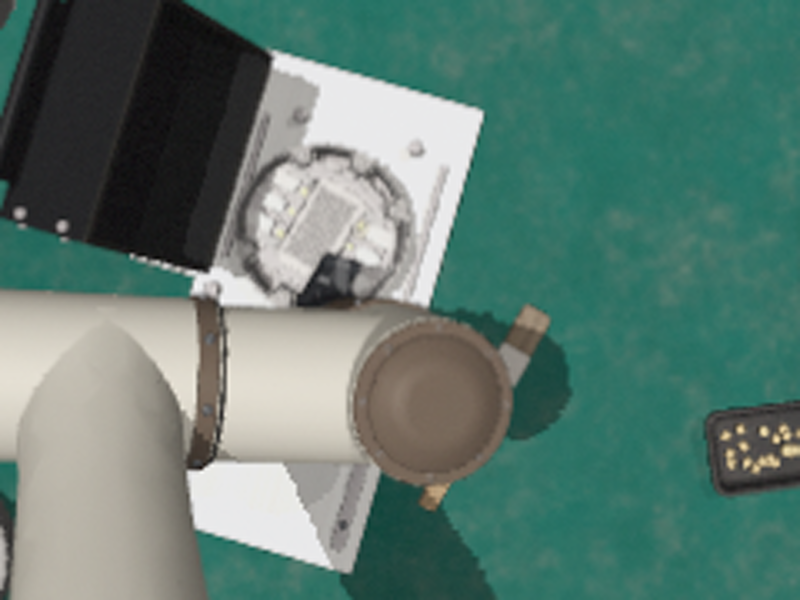

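>>> {"op": "jog_arm", "data": {"deltas": [0, -5, 0, 0, 0, 0, 0, -5, 0, 0, 0, 0, 0, -4, 0, 0, 0, 0, 0, -2, 0, 0, 0, 0]}}

```text
clock: 17.6
ee_pos: [0.4854, 0.0651, 0.0395]
tool_rot: [-0.588, 0.795, 0.089, 0.12]
force: [-4.1, 0.6, 1.8]
gripper_width: -0.002
```

```bash
python3 st.py; python3 - <<'E'
from h import *
p=np.load("tester.npy")
print(((proj("top",T(p,np.array([(0,0,.046)])))-[200,180])*3.333).round(0))
for n in ("top",):
  im=arm.get_image(n)[:,:,::-1]; cv2.imwrite(f"pics/{n}12.png",cv2.resize(im[180:360,200:440] ,(800,600),interpolation=cv2.INTER_CUBIC))
E
```

```text
t 17.6 q [ 0.28  0.4  -0.47 -0.46 -0.59 -0.21] tester TCP mm [ 2.1 87.  39.5] F_t [-0.6  4.1  1.8] grip -0.0018256891953991369
tool axes in tester frame (cols)
 [[-0.955 -0.003  0.295]
 [-0.003  1.     0.001]
 [-0.295  0.    -0.955]]
[[335. 196.]]
```

View pics/top12.png

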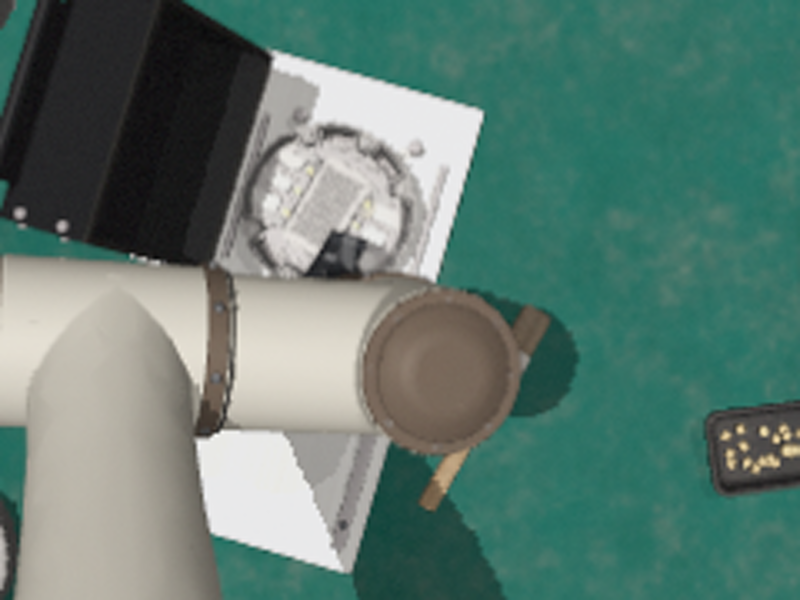

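>>> {"op": "jog_arm", "data": {"deltas": [0, -2, 0, 0, 0, 0, 0, -2, 0, 0, 0, 0, 0, 0, 0, 0, 0, 0]}}

```text
clock: 18.02
ee_pos: [0.4895, 0.064, 0.0396]
tool_rot: [-0.588, 0.795, 0.089, 0.12]
force: [-2.6, -0.1, -0.4]
gripper_width: -0.001
```

>>> {"op": "jog_arm", "data": {"deltas": [0, -1, 0, 0, 0, 0, 0, -1, 0, 0, 0, 0]}}

```text
clock: 18.27
ee_pos: [0.4909, 0.0635, 0.0396]
tool_rot: [-0.588, 0.795, 0.089, 0.12]
force: [-3.2, 0.4, -0.1]
gripper_width: -0.001
```

>>> {"op": "jog_arm", "data": {"deltas": [0, -1, 0, 0, 0, 0, 0, -1, 0, 0, 0, 0]}}

```text
clock: 18.52
ee_pos: [0.4926, 0.0629, 0.0395]
tool_rot: [-0.588, 0.795, 0.089, 0.12]
force: [-5.3, 2.2, 2.0]
gripper_width: -0.004
```

>>> {"op": "jog_arm", "data": {"deltas": [0, -1, 0, 0, 0, 0, 0, 0, 0, 0, 0, 0]}}

```text
clock: 18.77
ee_pos: [0.4927, 0.0628, 0.0395]
tool_rot: [-0.588, 0.795, 0.09, 0.119]
force: [-6.6, 1.3, 3.6]
gripper_width: -0.0
```

>>> {"op": "jog_arm", "data": {"deltas": [0, -1, 0, 0, 0, 0, 0, 0, 0, 0, 0, 0]}}

```text
clock: 19.02
ee_pos: [0.4928, 0.0627, 0.0395]
tool_rot: [-0.588, 0.795, 0.091, 0.119]
force: [-8.6, 2.5, 5.1]
gripper_width: 0.004
```

```bash
python3 st.py; python3 - <<'E'
from h import *
for n in ("top",):
  im=arm.get_image(n)[:,:,::-1]; cv2.imwrite(f"pics/{n}13.png",cv2.resize(im[190:290,250:383] ,(798,600),interpolation=cv2.INTER_CUBIC))
E
```

```text
t 19.025 q [ 0.27  0.41 -0.45 -0.46 -0.6  -0.2 ] tester TCP mm [ 2.  79.3 39.5] F_t [-0.1  8.9  5.1] grip 0.0038044177544987075
tool axes in tester frame (cols)
 [[-0.955 -0.004  0.295]
 [-0.003  1.     0.005]
 [-0.295  0.004 -0.955]]
```

View pics/top13.png

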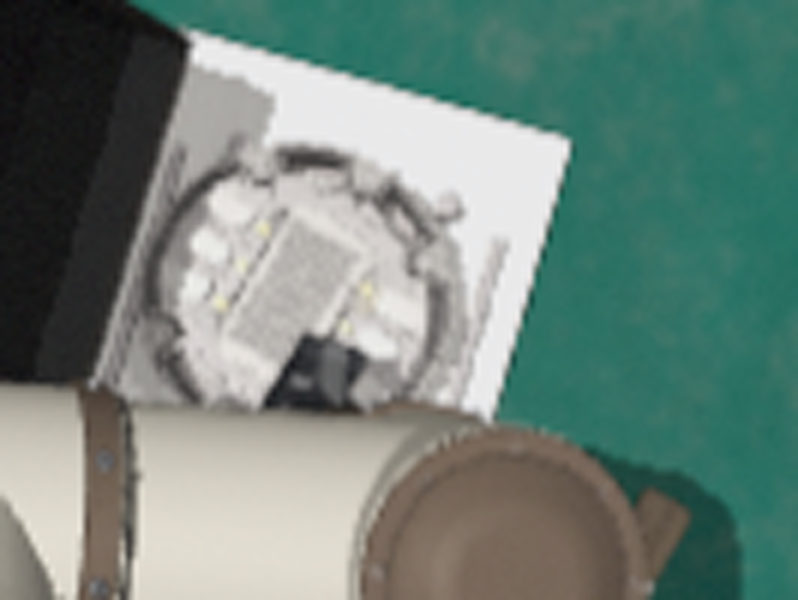

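It has hit a hard stop: a further 2 mm of command moved it only 0.2 mm and the force rose to 9 N. I'll give it one last light nudge and back off along the lane.

>>> {"op": "jog_arm", "data": {"deltas": [0, -2, 0, 0, 0, 0, 0, 0, 0, 0, 0, 0, 0, 4, 0, 0, 0, 0, 0, 6, 0, 0, 0, 0, 0, 15, 0, 0, 0, 0, 0, 20, 0, 0, 0, 0, 0, 20, 0, 0, 0, 0, 0, 20, 0, 0, 0, 0]}}

```text
clock: 20.08
ee_pos: [0.4149, 0.0869, 0.0398]
tool_rot: [-0.588, 0.795, 0.088, 0.121]
force: [-0.6, -0.1, 0.7]
gripper_width: -0.0
```

>>> {"op": "jog_arm", "data": {"deltas": [0, 10, -20, 0, 0, 0, 0, 10, -30, 0, 0, 0, 0, 10, -30, 0, 0, 0, 0, 20, -30, 0, 0, 0, 0, 20, -30, 0, 0, 0, 0, 20, -30, 0, 0, 0, 0, 0, 0, 0, 0, 0]}}

```text
clock: 20.95
ee_pos: [0.3145, 0.0653, 0.204]
tool_rot: [-0.589, 0.794, 0.088, 0.124]
force: [0.4, 0.1, 0.8]
gripper_width: -0.001
```

```bash
python3 st.py; python3 - <<'E'
from h import *
p=np.load("tester.npy")
im0=arm.get_image("top")[:,:,::-1].copy(); cv2.imwrite("pics/full14.png",im0)
im=cv2.resize(im0[190:290,250:383] ,(798,600),interpolation=cv2.INTER_CUBIC)
a=np.linspace(0,2*np.pi,24,endpoint=False)
for u in (proj("top",T(p,np.c_[.063*np.cos(a),.063*np.sin(a),np.full(24,.046)]))-[250,190])*6: cv2.circle(im,tuple(int(v) for v in u),2,(0,0,255),-1)
cv2.imwrite("pics/top14.png",im); cv2.imwrite("pics/scene14.png",arm.get_image("scene")[:,:,::-1])
E
```

```text
t 20.95 q [ 0.5  -0.19 -0.68 -0.27 -0.87 -0.64] tester TCP mm [-48.3 250.4 204. ] F_t [ 0.2 -0.4  0.8] grip -0.0009254184879721334
tool axes in tester frame (cols)
 [[-0.954 -0.005  0.301]
 [-0.006  1.    -0.004]
 [-0.301 -0.006 -0.954]]
```

View pics/top14.png

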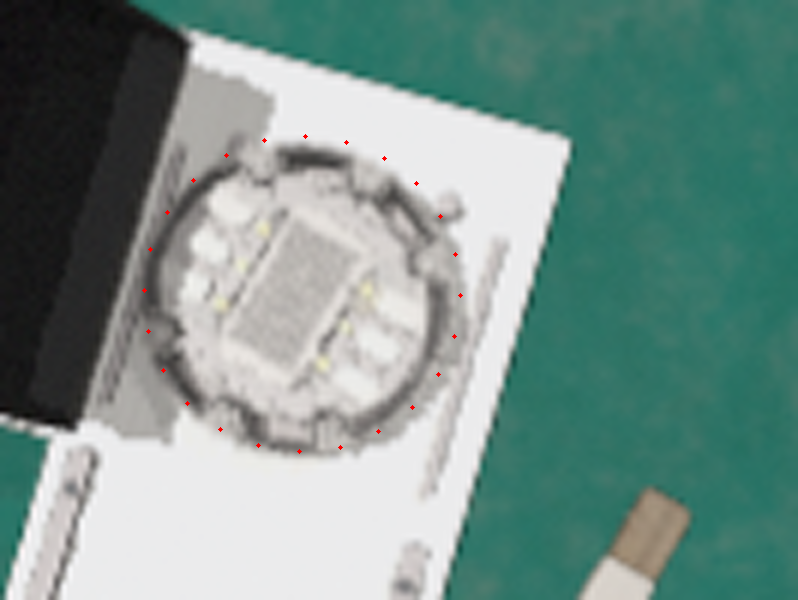

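View pics/full14.png

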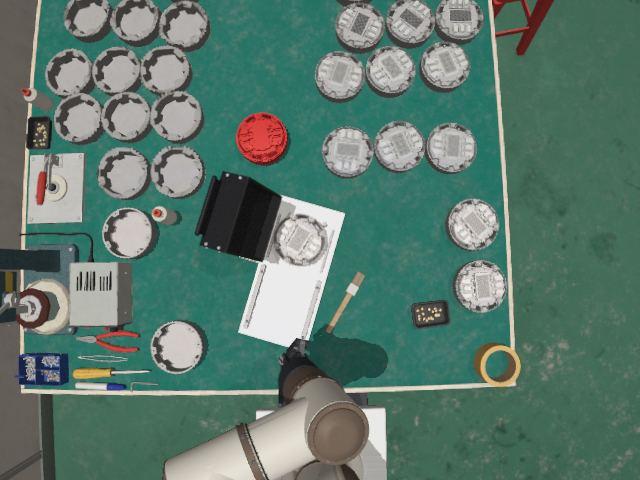

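The stud outline sits about 7 px off my predicted ring. That matches the offset I saw earlier for the pins themselves, so the stud is touching both. The hood is up and the bystanders haven't moved.

```bash
python3 - <<'E'
from cell import arm
print(arm.hand_in())
E
```

```text
the job is handed in; nothing more can be done
None
```

I pushed the hood up past its balance point with the shut fingertips under the lip, and it swung back to its stop and stayed there. I then slid the stud along the lane to the two locating pins, backed the arm away and handed the job in at about 21 s.

**Seating:** at the end, a further 2 mm of command moved the tool only about 0.2 mm, and the push rose to about 9 N. I added one more 2 mm nudge, with no force reading taken at its peak. In the last top picture the stud lies against both pins.

**Forces:** pushing read about 10 N at most, with up to 5 N pressing down on the stud because of the shape of the finger.

**Disagreements:** in that picture the stud sits about 1 px (2–3 mm) short of where my fitted tester pose puts the test place. The pins were off by the same amount, so I put it down to the fit. Separately, my attempt to locate the arm's links from the two cameras gave inconsistent results, so I judged the clearance to the hood from a kinematic fit and the pictures instead.

**Other objects:** in the last top picture, the bottle, brush, tray, other studs and the red look-alike are where they started.

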